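# Fetch a pushed-back stock tray with the pull hook

### The arm

A 6-joint arm with a two-finger parallel gripper is mounted at the origin on the work surface. World frame = base frame: x ahead of the robot, y to its left, z up, the work surface at z = 0. Lengths are in m, angles in rad, forces in N, time in s.
With the tool pointing down it reaches from about 0.375 to 0.9 m from the base axis. Payload 3.1 kg.
Tool frame: the origin (TCP) lies midway between the tips of the shut fingers; the grasp point (between the pads) lies 19 mm behind it (manip.hold_point_z is the distance from the TCP to the grasp point, in m); x points along the fingers, y is the direction in which the jaws open and shut, and the axes are right-handed (so a half turn about x gives the same grasp; the last joint's range is limited). The gripper opens to 85 mm and grips with 20 to 120 N. Pads are 22 mm wide; open, the fingers measure 114 mm over their backs; the gripper's body (76 mm by 85 mm) begins 54 mm behind the grasp point. The pads swing forward as they close: fully open they stand 13 mm farther back than shut.
Start: joints at [1.169, 0.527, 1.433, -0, 1.181, -0.178], TCP at [0.139, 0.609, 0.231] pointing down, gripper open.
Joint ranges: [-3.08, 3.08], [-0.75, 2.2], [0.22, 2.44], [-1.43, 4.57], [0, 2.65], [-2.85, 2.85]. Speed limits (rad/s): [2.79, 2.79, 3.14, 3.14, 3.14, 3.14].

### API

Orientations are given as a unit quaternion [x, y, z, w].
In Python, from station import manip, snapshot gives the robot as it stands.
- The arm moves only by the shell command python3 -m crank 'ROWS' [FORCE]. ROWS is JSON, a list of rows, each a list of 5 numbers: the finger opening in m, from 0 to 0.0854, then the shift along the tool's x, y, z in m, then the turn about the tool's x in rad. In form: [[grip, tx, ty, tz, yaw], ...]. A call has 1 to 5 rows; each row shifts and turns the commanded pose from where the row before left it, along the tool's axes as they then stand; what a row does not reach is not made up. A row lasts 1/10 s, in which the tool goes at most 50 mm and 8.59 degrees, less where a joint would pass 70% of its speed; a pose out of reach is approached as far as the arm can. A call is refused whole if a number of a shift passes 0.05 or a number of a turn 0.15, either way. A call with a gripper value outside its range is refused whole. The fingers move at their own pace and stop on an object; FORCE is the grip in N (left out, the last holds). Time passes only in rows, so rows that do not move let the fingers close. It gives the time, the measured TCP pose, the force and the opening at its end, in the units of the state.
- manip.sense(): the state, without advancing time (a new reading comes with each control period).
- snapshot(name): name is "scene" or "top" or "wrist"; returns a dict with "image" (400x640x3 uint8, blue, green, red), "range_z" (400x640 float32, m along the optical axis (not along the pixel's ray), 0 where there is no reading), "vertical_fov" (degrees; the focal length in pixels is half the picture's height over the tangent of half this angle, whatever the lens; pixels are square), "cx", "cy" (the principal point, pixels), "extrinsics" (4x4, takes a point from world to camera coordinates); the wrist camera has in their place "T_tool_cam" (4x4, takes a point from camera to tool coordinates, whose origin is the TCP and whose axes are the tool frame's). Camera axes: x right, y up, looking along -z (the intrinsics and any distortion apply to the point x, -y, -z); pixel columns grow to the right and rows downward; lengths in m; the calibration is good to about 2 mm. A picture is of the moment at which its call begins: read the wrist's pose just before it.
- manip.sign_off(): hands the job in, once; it reports no verdict.
The state is a dict: "t": time; "q": joint angles; "qd": joint speeds; "tau": joint torques, N m; "tcp_pos": TCP position; "tool_rot": TCP orientation; "force": force on the tool from outside, world axes, zero at the start; "ft_torque": the same for the moment, N m; "finger_gap": opening from 0.0 (shut) to 1.0 (fully open).
Only numpy, scipy, OpenCV 4.12 (cv2) and the standard library are available. Lean on these libraries where they do the work, as an engineer would, in place of code of your own. Each camera call takes 0.05 s, during which the arm holds its last target.

### The job

Take the pull hook from its cradle, drop its prong behind the front lip of the tray of round wooden knobs at the back of the bench rack, and draw the tray forward by the hook alone until it is snug and square against the front stop bar: go gently, under 15 N on the lip, and keep the tray flat on the deck. Then unhook, leaving the tray against the stop, and lay the hook back in its cradle as it was, without disturbing the other trays or anything else on the bench.

Things in the scene. Friction and masses are not known exactly. Their poses are not given: they have to be found in the camera images.
- hook_grip (a point): Pull hook: wooden handle (130 x 24 wide x 26 high) with an 8 mm steel rod bent down 90 deg into a prong. Point: centre of the handle. Axes, level in the cradle: x along handle and rod towards the prong, z up. The rod lies on the x axis; the prong's axis stands at x = +205 mm and ends 36 mm below the rod's axis. 0.16 kg.
- hook_tip (a point): Lower end of the pull hook's prong (8 mm thick, round end); same axes as the handle point, which lies 205 mm back and 36 mm up.
- cradle_rest (a point): Where the handle's centre lies in the wooden cradle, 62 mm above the bench; x along the lying hook to the prong, z up. Two U saddles: one 12 mm wide under the handle 57 mm behind this point, notch 34 mm; one under the rod 125 mm ahead, notch 18 mm; cheeks 10 mm high. Free sides between them.
- rack: Fixed bench rack, origin on the bench under the middle of the plank deck's front edge; x runs into the rack, z up. Deck 340 deep, 530 wide, top 30 mm above bench. Three lanes, centres y = -158, 0, 158 mm, each 150 wide between rails 14 high. Open wire deck above, from x = 52 mm back: underside 200, top 213 mm above bench. In front of the rack only low things (under 45 mm) lie.
- stop_bracket: Slotted side brackets of the rack's front stop bar, origin on the deck top at the middle of the front edge, axes as the rack. The aluminium bar spans all lanes, stands 16 mm above the deck, is 10 mm thick, and is clamped in the slots: its rear face is somewhere from 16 to 48 mm behind this origin (x). That setting is not measured: feel for it.
- tray_lip (a point): Top outer edge of the front wall of the plywood tray of round dark knobs, at its middle. Tray axes: x into the rack, y left, z up. Tray 200 long, 136 wide, 72 high, walls 8 mm thick; 0.5 to 0.85 kg, drags with 2 to 7 N. Behind the wall 46 mm is free of knobs, which stand 39 mm high. Pulled hard against the stop (11 N and up) its tail lifts.
- tray_knobs: The tray of round knobs: origin at the middle of its front wall's lower outer edge, 72 mm below the lip point; axes as there.
- tray_slats: Neighbour tray of the same make holding flat slats: leave alone. Origin at the middle of its front wall's lower outer edge.
- tray_blocks: Neighbour tray of the same make holding square blocks: leave alone. Origin at the middle of its front wall's lower outer edge.

How it is judged:
On the way, in this order (a step that is already met when the one before it is completed fails the run):
1. the hook's prong is down behind the tray's front wall while the tray is still at the back of its lane (x of hook_tip in the frame of tray_lip between 0.006 and 0.05 m and z of hook_tip in the frame of tray_lip below -0.01 m and y of hook_tip in the frame of tray_lip between -0.055 and 0.055 m and distance of tray_knobs from where it was at the start of the episode below 0.02 m), for 0.1 s.
2. the tray has been drawn home, square against the stop bar, with the prong still down behind its lip (((x of stop_bar_c0 in the frame of tray_knobs above -0.007 m and y of stop_bar_c0 in the frame of tray_knobs between -0.03 and 0.03 m) or (x of stop_bar_c1 in the frame of tray_knobs above -0.007 m and y of stop_bar_c1 in the frame of tray_knobs between -0.03 and 0.03 m) or (x of stop_bar_c2 in the frame of tray_knobs above -0.007 m and y of stop_bar_c2 in the frame of tray_knobs between -0.03 and 0.03 m)) and angle between the x axis of tray_knobs and the x axis of rack, either way round below 0.02 rad and angle between tray_knobs's own z axis and vertical below 0.02 rad and x of hook_tip in the frame of tray_lip between 0 and 0.05 m and z of hook_tip in the frame of tray_lip below -0.005 m), for 0.1 s.
At the end, for the whole second after the job is handed in: The knob tray stands still against the stop bar (gap under 2 mm, turned and tilted under 0.02 rad), and the pull hook lies still in its cradle (within 12 mm and 0.06 rad of its rest, prong down) (((x of stop_bar_c0 in the frame of tray_knobs above -0.007 m and y of stop_bar_c0 in the frame of tray_knobs between -0.03 and 0.03 m) or (x of stop_bar_c1 in the frame of tray_knobs above -0.007 m and y of stop_bar_c1 in the frame of tray_knobs between -0.03 and 0.03 m) or (x of stop_bar_c2 in the frame of tray_knobs above -0.007 m and y of stop_bar_c2 in the frame of tray_knobs between -0.03 and 0.03 m)) and angle between the x axis of tray_knobs and the x axis of rack, either way round below 0.02 rad and angle between tray_knobs's own z axis and vertical below 0.02 rad and linear speed of each of tray_knobs, pull_hook below 0.01 m/s and distance between hook_grip and cradle_rest below 0.012 m and angle between the x axis of hook_grip and the x axis of cradle_rest, either way round below 0.06 rad and angle between hook_grip's own z axis and vertical below 0.1 rad and x of hook_tip in the frame of cradle_rest above 0.18 m); the robot touches nothing.
It fails at once if the hook presses or pulls on the tray with more than 15 N (contact force between pull_hook and tray_knobs above 15 N).
It fails at once if the arm or its fingers touch the knob tray (contact force between any of the arm, the fingers and tray_knobs above 0.5 N).
It fails at once if the knob tray is tipped, its tail lifting off the deck (over 0.04 rad) (angle between tray_knobs's own z axis and vertical above 0.04 rad).
It fails at once if a neighbour tray or a bystander on the bench is moved by more than 15 mm (distance of any of tray_slats, tray_blocks, hammer, paint_bottle, glass_jar, sign_blank, wax_tin from where it was at the start of the episode above 0.015 m).
It also fails if it takes over 66 s, if anything falls off the work surface, if the arm or the gripper's body presses on something with over 40 N, if the wrist force passes 120 N, or if a joint passes its speed limit or range.

## Working session

There is one attempt and no reset: what is moved stays moved. The work goes in short steps, Python scripts to look and compute and a shell command to move; the robot and the scene stay as the last step left them, time stands still between calls to the robot, and variables do not carry over. Pictures are saved under pics/ and viewed, and the job is handed in when it is done.

```bash
ls; mkdir -p pics; python3 - <<'E'
from station import manip, snapshot
import cv2
s=manip.sense(); print({k:(v if not hasattr(v,'round') else v) for k,v in s.items()}); print(manip.hold_point_z)
import numpy as np
for n in ["scene","top","wrist"]:
    d=snapshot(n); cv2.imwrite(f"pics/{n}0.png",d["image"]); np.savez(f"pics/{n}0.npz",**d)
    print(n,[ (k,np.round(v,4).tolist()) for k,v in d.items() if k not in("image","range_z")])
E
```

```text
pics
{'t': 0.0, 'q': array([ 1.16851695e+00,  5.28444282e-01,  1.43387747e+00,  1.38433588e-05,
        1.18139724e+00, -1.78509625e-01]), 'qd': array([ 1.02197692e-03, -1.87199885e-03, -1.24436945e-05, -1.09834467e-03,
       -1.30195906e-03, -7.41825331e-04]), 'tau': array([-8.80335028e-04, -4.42345154e+01, -1.78026527e+01, -4.60152514e-04,
        8.35897081e-03,  5.61321187e-06]), 'tcp_pos': array([0.13838662, 0.60876869, 0.23035496]), 'tool_rot': array([ 0.0782324 ,  0.70290452, -0.0796704 ,  0.70246534]), 'force': array([0.46784873, 0.21931837, 1.28037014]), 'ft_torque': array([ 0.01005811, -0.01229855,  0.02997961]), 'finger_gap': 0.9965430681144264}
0.0187
scene [('vertical_fov', 44.1601), ('cx', 305.1045), ('cy', 208.458), ('extrinsics', [[0.6669, 0.7451, -0.0074, -0.2835], [-0.4042, 0.37, 0.8365, 0.222], [0.626, -0.5548, 0.548, -1.5543], [0.0, 0.0, 0.0, 1.0]])]
top [('vertical_fov', 55.9668), ('cx', 319.6027), ('cy', 195.8511), ('extrinsics', [[0.0212, -0.999, 0.0386, -0.1657], [0.9857, 0.0274, 0.1662, -0.5836], [-0.1671, 0.0345, 0.9853, -0.8811], [0.0, 0.0, 0.0, 1.0]])]
wrist [('vertical_fov', 58.847), ('cx', 320.3334), ('cy', 197.2836), ('T_tool_cam', [[-0.0004, 0.313, -0.9497, -0.1436], [1.0, -0.0008, -0.0007, -0.001], [-0.001, -0.9497, -0.313, -0.0796], [0.0, 0.0, 0.0, 1.0]])]
```

View pics/scene0.png

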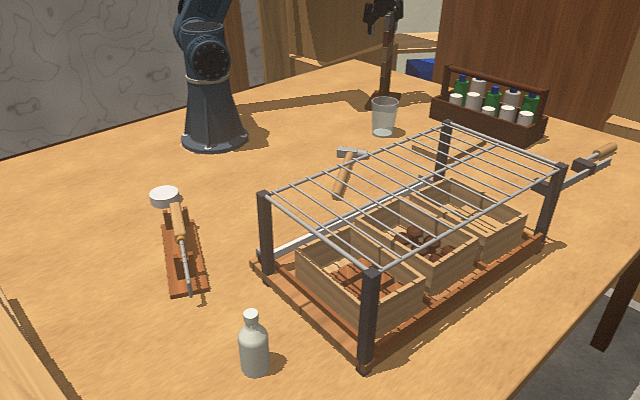

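View pics/top0.png

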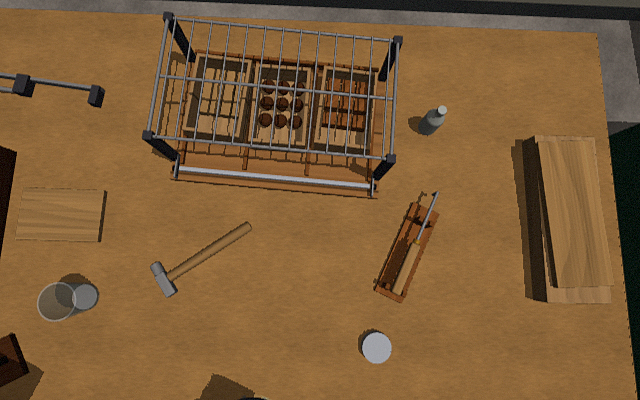

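View pics/wrist0.png

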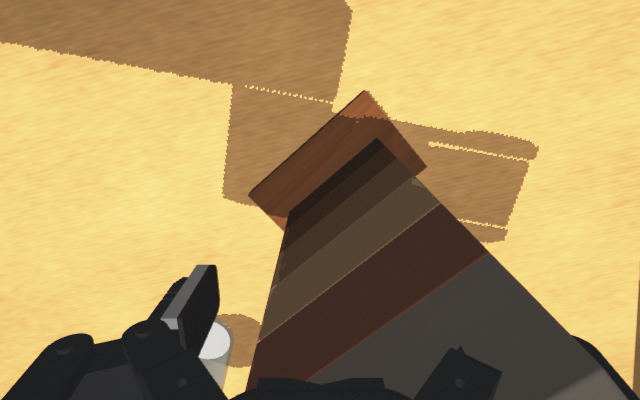

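```bash
cat > h.py <<'E'
import numpy as np, cv2
from scipy.spatial.transform import Rotation as R
def load(f): 
    d=dict(np.load(f)); return d
def foc(d): return 200/np.tan(np.radians(float(d["vertical_fov"]))/2)
def camT(d, s=None):
    if "extrinsics" in d: return np.linalg.inv(d["extrinsics"])
    T=np.eye(4); T[:3,:3]=R.from_quat(s["tool_rot"]).as_matrix(); T[:3,3]=s["tcp_pos"]
    return T@d["T_tool_cam"]
def ray(d,u,v,s=None):
    f=foc(d); T=camT(d,s); c=np.array([(u-d["cx"])/f,-(v-d["cy"])/f,-1.])
    return T[:3,3],T[:3,:3]@c
def onz(d,u,v,z,s=None):
    o,r=ray(d,u,v,s); return o+r*(z-o[2])/r[2]
def dep(d,u,v,s=None):
    o,r=ray(d,u,v,s); return o+r*d["range_z"][int(v),int(u)]
def proj(d,P,s=None):
    c=np.linalg.inv(camT(d,s))@np.append(P,1); f=foc(d)
    return d["cx"]+f*c[0]/-c[2], d["cy"]-f*c[1]/-c[2]
E
python3 - <<'E'
from h import *
d=load("pics/top0.npz"); im=d["image"]
cv2.imwrite("pics/topA.png",cv2.resize(im[0:200,140:410],None,fx=2.9,fy=2.9,interpolation=cv2.INTER_CUBIC))
cv2.imwrite("pics/topB.png",cv2.resize(im[180:310,350:470],None,fx=4.5,fy=4.5,interpolation=cv2.INTER_CUBIC))
E
```

```text
(no output)
```

View pics/topA.png

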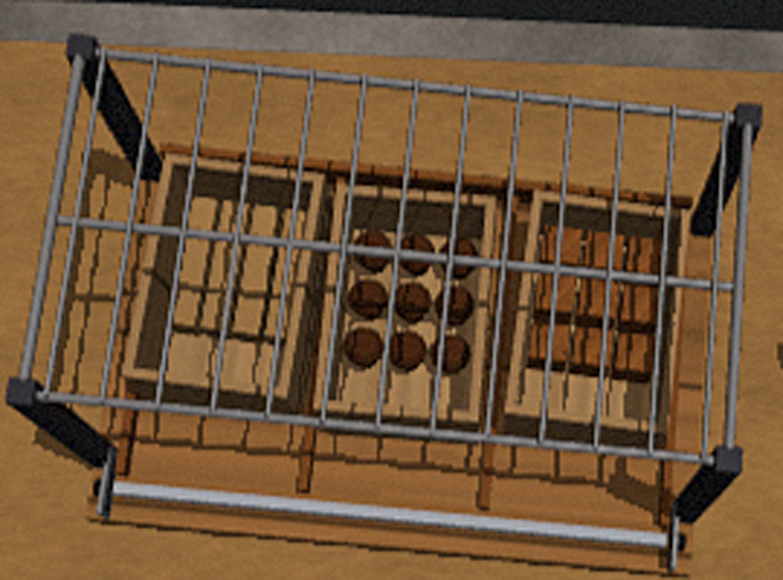

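View pics/topB.png

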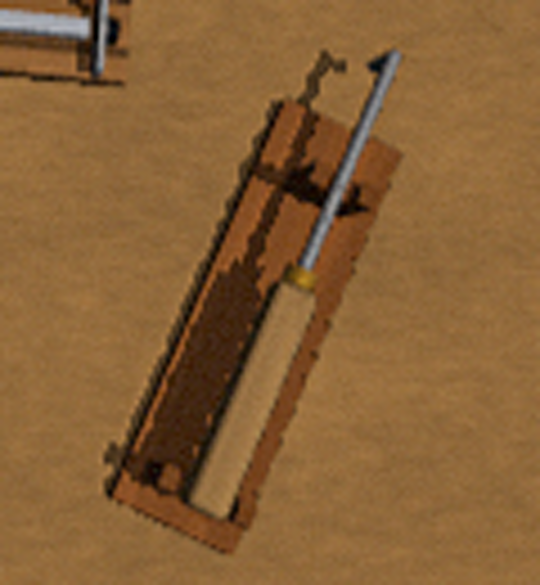

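```bash
python3 - <<'E'
from h import *
d=load("pics/top0.npz")
def cloud(d,u0,u1,v0,v1):
    v,u=np.mgrid[v0:v1,u0:u1]; f=foc(d); T=camT(d); r=d["range_z"][v0:v1,u0:u1]
    c=np.stack([(u-d["cx"])/f,-(v-d["cy"])/f,-np.ones_like(u,float)],-1)*r[...,None]
    return c@T[:3,:3].T+T[:3,3]
P=cloud(d,350,470,180,310).reshape(-1,3)
print("bench z",np.median(P[:,2]))
h=P[(P[:,2]>0.066)&(P[:,2]<0.09)]
print(len(h),h.mean(0),np.median(h[:,2]))
c=h[:,:2].mean(0); w,V=np.linalg.eigh(np.cov(h[:,:2].T)); a=V[:,1]; a=a*np.sign(a[0])
t=(h[:,:2]-c)@a; n=(h[:,:2]-c)@np.array([-a[1],a[0]]); print("axis",a,np.degrees(np.arctan2(a[1],a[0])),t.min(),t.max(),n.min(),n.max())
r=P[(P[:,2]>0.052)&(P[:,2]<0.09)]
t=(r[:,:2]-c)@a; n=(r[:,:2]-c)@np.array([-a[1],a[0]])
for b in np.arange(-0.1,0.3,0.02):
    m=(t>b)&(t<b+.02)&(abs(n)<.03)
    if m.sum()>2: print(round(b,2),m.sum(),r[m].mean(0).round(4),n[m].min().round(4),n[m].max().round(4),np.median(r[m,2]).round(4))
# rod fine
L=r[(t>0.1)]
print(L[np.argmax((L[:,:2]-c)@a)])
# pixels ray checks
for (x,y,z) in [(212,510,.075),(297,285,.075),(302,268,.066),(390,58,.066),(395,52,.066)]:
    print(x,y,onz(d,350+(x+.5)/4.5-.5,180+(y+.5)/4.5-.5,z).round(4))
# rack
print("bar ends z=.046")
for (x,y,z) in [(115,490,.046),(660,540,.046),(90,520,.030),(690,572,.030),(335,412,.102),(478,425,.102),(345,187,.102),(494,197,.102),(322,408,.102),(486,428,.102)]:
    print(x,y,z,onz(d,140+(x+.5)/2.9-.5,(y+.5)/2.9-.5,z).round(4), dep(d,140+x/2.9,y/2.9).round(4))
E
```

```text
bench z 0.002036671910415344
759 [ 0.44282987 -0.36862732  0.07358252] 0.07473814378568688
axis [ 0.90862283 -0.41761771] -24.68427475229268 -0.0929520883899167 0.17887956031203214 -0.020523733139106524 0.017306910664503527
-0.1 105 [ 0.3646 -0.3333  0.0681] -0.0299 0.0238 0.0714
-0.08 112 [ 0.3785 -0.3385  0.0723] -0.0282 0.0237 0.0749
-0.06 99 [ 0.3975 -0.347   0.0739] -0.0144 0.011 0.0753
-0.04 102 [ 0.4158 -0.3553  0.0739] -0.0132 0.011 0.0752
-0.02 99 [ 0.4344 -0.3632  0.074 ] -0.0117 0.0115 0.0754
0.0 95 [ 0.4524 -0.3716  0.0741] -0.0127 0.011 0.0759
0.02 86 [ 0.4697 -0.3793  0.0735] -0.013 0.0117 0.0752
0.04 40 [ 0.4867 -0.3884  0.0687] -0.0085 0.008 0.0687
0.06 27 [ 0.5068 -0.3981  0.0662] -0.0041 0.0035 0.0664
0.08 84 [ 0.5275 -0.4086  0.0648] -0.0204 0.0177 0.0662
0.1 52 [ 0.5388 -0.4138  0.066 ] -0.0205 0.0175 0.0669
0.12 28 [ 0.5609 -0.4222  0.0664] -0.0036 0.004 0.0662
0.14 26 [ 0.5792 -0.4306  0.066 ] -0.0036 0.0041 0.0661
0.16 29 [ 0.5976 -0.4385  0.0652] -0.0042 0.0048 0.0661
[ 0.60524191 -0.44359605  0.06733649]
212 510 [ 0.3588 -0.3356  0.075 ]
297 285 [ 0.4759 -0.3826  0.075 ]
302 268 [ 0.4854 -0.3882  0.066 ]
390 58 [ 0.6016 -0.4396  0.066 ]
395 52 [ 0.605  -0.4425  0.066 ]
bar ends z=.046
115 490 0.046 [0.6475 0.1992 0.046 ] [0.6472 0.199  0.0442]
660 540 0.046 [ 0.6174 -0.2712  0.046 ] [ 0.6164 -0.2719  0.0468]
90 520 0.03 [0.6239 0.2239 0.03  ] [0.6257 0.2277 0.0174]
690 572 0.03 [ 0.5926 -0.3003  0.03  ] [ 0.5914 -0.3007  0.0324]
335 412 0.102 [0.7057 0.0069 0.102 ] [0.707  0.0071 0.0954]
478 425 0.102 [ 0.6985 -0.1109  0.102 ] [ 0.7012 -0.1116  0.0906]
345 187 0.102 [0.9053 0.0083 0.102 ] [0.9048 0.0076 0.1014]
494 197 0.102 [ 0.9015 -0.1189  0.102 ] [ 0.9339 -0.1198  0.0404]
322 408 0.102 [0.7088 0.0177 0.102 ] [ 6.725e-01 -6.000e-04  2.138e-01]
486 428 0.102 [ 0.6962 -0.1176  0.102 ] [ 0.6621 -0.1185  0.2118]
```

```bash
cat >> h.py <<'E'
def plan(s,tx,ty,tz_,yaw_deg):
    """shift (tool axes, current orientation) to world TCP target and turn about tool x so that tool z has world heading yaw"""
    M=R.from_quat(s["tool_rot"]).as_matrix(); d=np.array([tx,ty,tz_])-s["tcp_pos"]
    z=M[:,2]; h=np.degrees(np.arctan2(z[1],z[0]))
    print("t",round(s["t"],2),"tcp",s["tcp_pos"].round(4),"tilt x",M[:,0].round(4),"z heading",h.round(2),"shift tool (now axes)",(M.T@d).round(4),"turn",np.radians(-(((yaw_deg-h)+180)%360-180)).round(4),"F",s["force"].round(2),"gap",round(s["finger_gap"],3))
E
python3 - <<'E'
from h import *
from station import manip
s=manip.sense(); 
plan(s,.4156,-.3557,.15,-24.6)
E
```

```text
t 0.15 tcp [0.1384 0.6089 0.2306] tilt x [-7.0e-04 -1.5e-03 -1.0e+00] z heading -12.82 shift tool (now axes) [ 0.0819 -0.8789  0.4844] turn 0.2055 F [-0.89  0.22  0.19] gap 0.996
```

```bash
python3 -m crank '[[0.0854,0,-0.03,0.035,0],[0.0854,0,-0.03,0.035,0],[0.0854,0,-0.03,0.035,0],[0.0854,0,-0.03,0.035,0],[0.0854,0,-0.03,0.035,0]]'; python3 -m crank '[[0.0854,0,-0.03,0.035,0],[0.0854,0,-0.03,0.035,0],[0.0854,0,-0.03,0.035,0],[0.0854,0,-0.03,0.035,0],[0.0854,0,-0.03,0.035,0]]';  python3 - <<'E'
from h import *
from station import manip
s=manip.sense(); 
plan(s,.4156,-.3557,.17,-24.6)
E
```

```text
t: 0.65
tcp_pos: [0.2766, 0.4227, 0.2312]
tool_rot: [0.079, 0.703, -0.079, 0.703]
force: [0.5, 0.8, 0.9]
finger_gap: 0.999
t: 1.15
tcp_pos: [0.4141, 0.2375, 0.2313]
tool_rot: [0.079, 0.703, -0.079, 0.703]
force: [1.1, 1.2, -0.7]
finger_gap: 1.001
t 1.15 tcp [0.4141 0.2375 0.2313] tilt x [-1.e-04  1.e-04 -1.e+00] z heading -12.83 shift tool (now axes) [ 0.0612 -0.5781  0.1332] turn 0.2055 F [ 1.09  1.23 -0.69] gap 1.001
```

```bash
python3 -m crank '[[0.0854,0,-0.045,0.0105,0],[0.0854,0,-0.045,0.0105,0],[0.0854,0,-0.045,0.0105,0],[0.0854,0,-0.045,0.0105,0],[0.0854,0,-0.045,0.0105,0]]'; python3 -m crank '[[0.0854,0,-0.045,0.0105,0],[0.0854,0,-0.045,0.0105,0],[0.0854,0,-0.045,0.0105,0],[0.0854,0,-0.045,0.0105,0],[0.0854,0,-0.045,0.0105,0]]'; python3 -m crank '[[0.0854,0.01,-0.045,0.0105,0],[0.0854,0.02,-0.045,0.0105,0],[0.0854,0,0,0,0.1],[0.0854,0,0,0,0.1],[0.0854,0,0,0,0]]';  python3 - <<'E'
from h import *
from station import manip,snapshot
s=manip.sense(); 
plan(s,.4156,-.3557,.043,-24.6)
d=snapshot("wrist"); cv2.imwrite("pics/w1.png",d["image"]); np.savez("pics/w1.npz",**d); np.savez("pics/s1.npz",**s)
E
```

```text
t: 1.65
tcp_pos: [0.4143, 0.0064, 0.2313]
tool_rot: [0.079, 0.703, -0.079, 0.703]
force: [0.6, 0.6, -0.2]
finger_gap: 1.0
t: 2.15
tcp_pos: [0.4154, -0.2248, 0.2313]
tool_rot: [0.079, 0.703, -0.079, 0.703]
force: [0.8, 0.5, -0.1]
finger_gap: 0.998
t: 2.65
tcp_pos: [0.416, -0.3153, 0.2008]
tool_rot: [0.149, 0.692, -0.149, 0.691]
force: [0.1, -0.1, 0.1]
finger_gap: 1.0
t 2.65 tcp [ 0.416  -0.3153  0.2008] tilt x [-8.e-04  1.e-03 -1.e+00] z heading -24.33 shift tool (now axes) [ 0.1578 -0.0371  0.0165] turn 0.0047 F [ 0.08 -0.13  0.14] gap 1.0
```

View pics/w1.png

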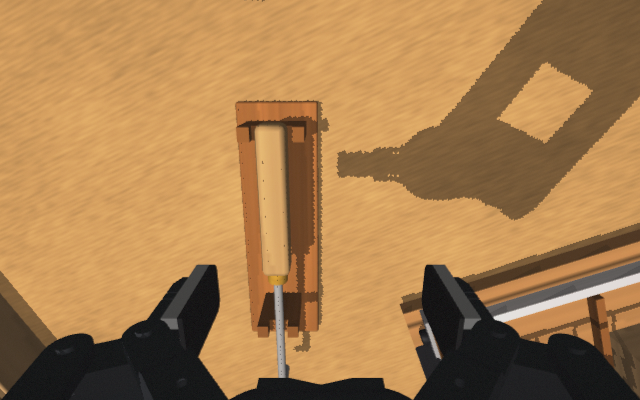

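```bash
python3 - <<'E'
from h import *
d=load("pics/w1.npz"); s=load("pics/s1.npz")
a=onz(d,270,126,.075,s); b=onz(d,276,275,.075,s); c=onz(d,279,310,.066,s); c2=onz(d,282.5,365,.066,s)
for p in (a,b,c,c2): print(p.round(4))
print((a+b)/2, np.linalg.norm(b-a), np.degrees(np.arctan2(*(b-a)[[1,0]])), np.degrees(np.arctan2(*(c2-a)[[1,0]])))
for v in (150,200,250): 
    g=d["image"][v].astype(int); print(v,[(u,round(float(dep(d,u,v,s)[2]),3)) for u in range(245,300,4)])
E
```

```text
[ 0.3572 -0.3308  0.075 ]
[ 0.4726 -0.3833  0.075 ]
[ 0.5109 -0.4005  0.066 ]
[ 0.569  -0.4254  0.066 ]
[ 0.41493113 -0.35703591  0.075     ] 0.12677667623938957 -24.475179611709205 -24.088517938783113
150 [(245, 0.013), (249, 0.012), (253, 0.014), (257, 0.076), (261, 0.075), (265, 0.075), (269, 0.076), (273, 0.076), (277, 0.075), (281, 0.074), (285, 0.072), (289, 0.013), (293, 0.013), (297, 0.015)]
200 [(245, 0.014), (249, 0.012), (253, 0.013), (257, 0.013), (261, 0.345), (265, 0.076), (269, 0.077), (273, 0.077), (277, 0.075), (281, 0.076), (285, 0.075), (289, 0.057), (293, 0.012), (297, 0.014)]
250 [(245, 0.002), (249, 0.012), (253, 0.012), (257, 0.013), (261, 0.072), (265, 0.074), (269, 0.075), (273, 0.076), (277, 0.076), (281, 0.077), (285, 0.076), (289, 0.071), (293, 0.013), (297, 0.012)]
```

```bash
python3 -m crank '[[0.06,0.02,-0.02,0.01,0],[0.06,0.04,-0.0175,0.0065,0],[0.06,0.045,0,0,0],[0.06,0.045,0,0,0],[0.06,0.008,0,0,0]]' 90; python3 -m crank '[[0.06,0,0,0,0],[0.06,0,0,0,0]]'; python3 - <<'E'
from h import *
from station import manip,snapshot
s=manip.sense(); 
plan(s,.4152,-.356,.043,-24.4)
d=snapshot("wrist"); cv2.imwrite("pics/w2.png",d["image"])
E
```

```text
t: 3.2
tcp_pos: [0.4138, -0.3528, 0.0392]
tool_rot: [0.15, 0.694, -0.146, 0.689]
force: [-0.5, 0.2, -0.4]
finger_gap: 0.701
t: 3.4
tcp_pos: [0.4171, -0.3568, 0.0452]
tool_rot: [0.148, 0.691, -0.149, 0.692]
force: [-0.1, 0.1, 0.3]
finger_gap: 0.703
t 3.4 tcp [ 0.4171 -0.3568  0.0452] tilt x [ 0.002  -0.0025 -1.    ] z heading -24.21 shift tool (now axes) [ 0.0022 -0.0001 -0.002 ] turn 0.0033 F [-0.13  0.14  0.31] gap 0.703
```

View pics/w2.png

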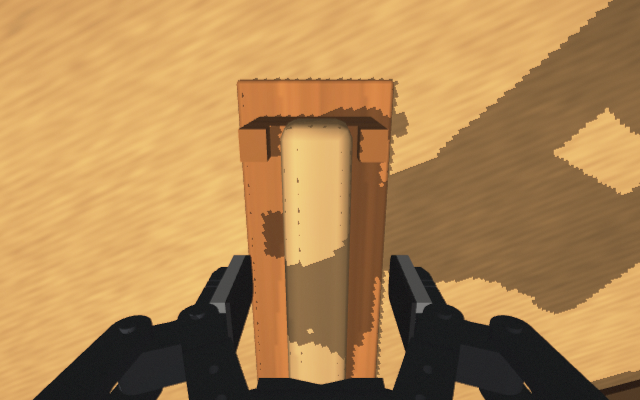

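```bash
python3 -m crank '[[0.0,0,0,0,0],[0.0,0,0,0,0],[0.0,0,0,0,0],[0.0,0,0,0,0],[0.0,0,0,0,0]]' 100; python3 - <<'E'
from h import *
from station import manip,snapshot
s=manip.sense(); np.savez("pics/sgrasp.npz",**s)
plan(s,.4152,-.356,.043,-24.4)
d=snapshot("wrist"); cv2.imwrite("pics/w3.png",d["image"])
E
```

```text
t: 3.95
tcp_pos: [0.4167, -0.3566, 0.0452]
tool_rot: [0.148, 0.69, -0.149, 0.692]
force: [0.5, 0.4, 7.5]
finger_gap: 0.265
t 3.95 tcp [ 0.4167 -0.3566  0.0452] tilt x [ 0.0019 -0.0021 -1.    ] z heading -24.31 shift tool (now axes) [ 0.0022 -0.     -0.0016] turn 0.0017 F [0.51 0.39 7.5 ] gap 0.265
```

View pics/w3.png

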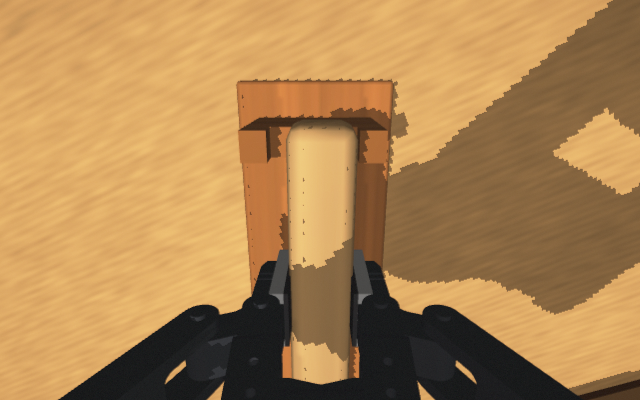

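```bash
python3 -m crank '[[0.0,-0.02,0,0,0],[0.0,-0.03,0,0,0],[0.0,-0.04,0,0,0],[0.0,-0.04,0,0,0],[0.0,0,0,0,0]]' 100; python3 - <<'E'
from h import *
from station import manip,snapshot
for n in ("top","scene"):
    d=snapshot(n); np.savez(f"pics/{n}1.npz",**d)
    f=foc(d); T=camT(d); v,u=np.mgrid[0:400,0:640]
    P=(np.stack([(u-d["cx"])/f,-(v-d["cy"])/f,-np.ones_like(u,float)],-1)*d["range_z"][...,None])@T[:3,:3].T+T[:3,3]
    o=np.array([.6083,-.038]); a=np.radians(-3.5); X=np.array([np.cos(a),np.sin(a)]); Y=np.array([-X[1],X[0]])
    rx=(P[...,:2]-o)@X; ry=(P[...,:2]-o)@Y; z=P[...,2]
    m=(z>.094)&(z<.108)&(abs(ry)<.1)&(rx>.05)&(rx<.35)&(d["range_z"]>0)
    print(n,m.sum())
    # front wall top: per column of ry
    for b in np.arange(-.08,.08,.01):
        k=m&(ry>b)&(ry<b+.01)&(rx<.13)
        if k.any(): print(round(b,3),k.sum(),rx[k].min().round(4),rx[k].max().round(4),np.median(z[k]).round(4))
    k=m&(rx>.13)&(rx<.26); print("side walls ry", np.sort(ry[k]).round(3)[::max(1,k.sum()//40)])
    k=m&(rx>.26); print("back rx", np.sort(rx[k]).round(3)[::max(1,k.sum()//20)])
    bar=(z>.040)&(z<.052)&(abs(ry)<.26)&(rx>0)&(rx<.07)
    for b in np.arange(-.25,.25,.05):
        k=bar&(ry>b)&(ry<b+.05)
        if k.any(): print("bar",round(b,2),k.sum(),rx[k].min().round(4),rx[k].max().round(4),np.median(z[k]).round(4))
    k=(abs(z-.03)<.006)&(rx>-.03)&(rx<.03)&(abs(ry)<.2)
    for b in np.arange(-.25,.25,.05):
        q=k&(ry>b)&(ry<b+.05)
        if q.any(): print("deck edge",round(b,2),q.sum(),np.percentile(rx[q],[0,3]).round(4))
    k=(abs(z-.034)<.012)&(rx>.03)&(rx<.07); print("deck y", ry[k&(abs(ry)<.3)].min(),ry[k&(abs(ry)<.3)].max())
E
```

```text
t: 4.5
tcp_pos: [0.4183, -0.3588, 0.1791]
tool_rot: [0.146, 0.688, -0.151, 0.695]
force: [-0.3, 0.5, -1.7]
finger_gap: 0.268
top 1484
-0.07 40 0.0976 0.1299 0.1032
-0.06 26 0.097 0.1254 0.1029
-0.05 19 0.0969 0.1051 0.103
-0.04 15 0.097 0.1044 0.1026
-0.03 13 0.0968 0.1054 0.1025
-0.02 23 0.0965 0.1042 0.1032
-0.01 17 0.0964 0.1042 0.1026
-0.0 17 0.0962 0.1058 0.102
0.01 10 0.0965 0.1047 0.1033
0.02 17 0.0954 0.1034 0.1023
0.03 18 0.0961 0.1029 0.1023
0.04 21 0.0955 0.1052 0.103
0.05 15 0.0955 0.1048 0.1022
0.06 43 0.0955 0.1297 0.1033
side walls ry [-0.1   -0.098 -0.097 -0.096 -0.096 -0.095 -0.094 -0.093 -0.092 -0.091
 -0.065 -0.064 -0.064 -0.063 -0.062 -0.061 -0.06  -0.06  -0.059 -0.058
  0.063  0.063  0.064  0.065  0.066  0.067  0.068  0.068  0.069  0.07
  0.086  0.088  0.088  0.089  0.09   0.09   0.091  0.092  0.093  0.094
  0.095  0.096]
back rx [0.26  0.264 0.269 0.273 0.277 0.28  0.284 0.288 0.288 0.289 0.289 0.29
 0.291 0.291 0.292 0.293 0.294 0.295 0.296 0.298 0.303]
bar -0.25 145 0.0001 0.0699 0.047
bar -0.2 90 0.0198 0.0303 0.0474
bar -0.15 87 0.02 0.0305 0.0477
bar -0.1 1
[... 1321 characters left out ...]
 0.267 0.271 0.274 0.278 0.282 0.285 0.288 0.289 0.291 0.292
 0.293 0.294 0.295 0.295 0.296 0.296 0.297 0.299 0.304]
bar -0.25 121 0.0009 0.0697 0.0446
bar -0.2 110 0.0188 0.0319 0.0449
bar -0.15 65 0.0175 0.0318 0.0447
bar -0.1 60 0.0225 0.0468 0.0438
bar -0.05 48 0.0238 0.0331 0.044
bar -0.0 42 0.024 0.0327 0.0434
bar 0.05 42 0.0233 0.0342 0.0441
bar 0.1 39 0.0245 0.0335 0.0438
bar 0.15 41 0.0269 0.0335 0.0438
bar 0.2 70 0.0037 0.0529 0.046
deck edge -0.2 69 [-0.0028 -0.002 ]
deck edge -0.15 47 [-0.0022 -0.0019]
deck edge -0.1 16 [0.0272 0.0276]
deck edge -0.05 24 [0.027  0.0274]
deck edge 0.1 1 [0.0264 0.0264]
deck edge 0.15 6 [0.0279 0.0279]
deck y -0.2654241436932213 0.24797333850338216
```

```bash
python3 - <<'E'
from h import *
from station import manip,snapshot
s=manip.sense(); plan(s,.4152,-.356,.043,-24.4)
d=snapshot("top"); np.savez("pics/top2.npz",**d)
cv2.imwrite("pics/top2.png",cv2.resize(d["image"][150:350,340:500],None,fx=3,fy=3))
d2=snapshot("scene"); np.savez("pics/scene2.npz",**d2)
cv2.imwrite("pics/scene2.png",cv2.resize(d2["image"][100:320,100:300],None,fx=2.7,fy=2.7))
E
```

```text
t 4.6 tcp [ 0.416  -0.3559  0.1745] tilt x [ 0.0011 -0.0016 -1.    ] z heading -24.27 shift tool (now axes) [ 0.1315 -0.0003 -0.0009] turn 0.0023 F [ 0.62  0.4  -2.78] gap 0.261
```

View pics/top2.png

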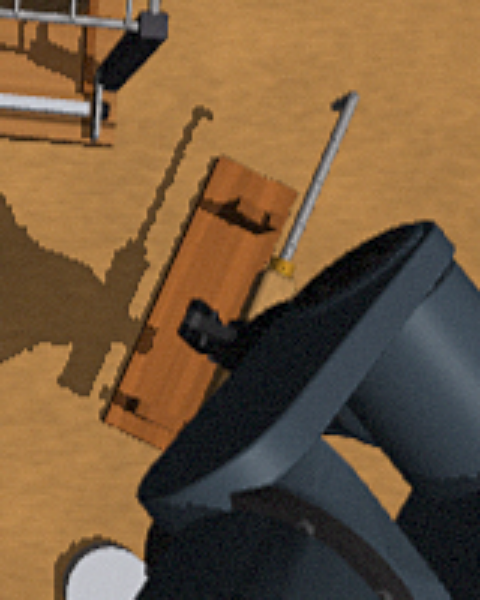

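View pics/scene2.png

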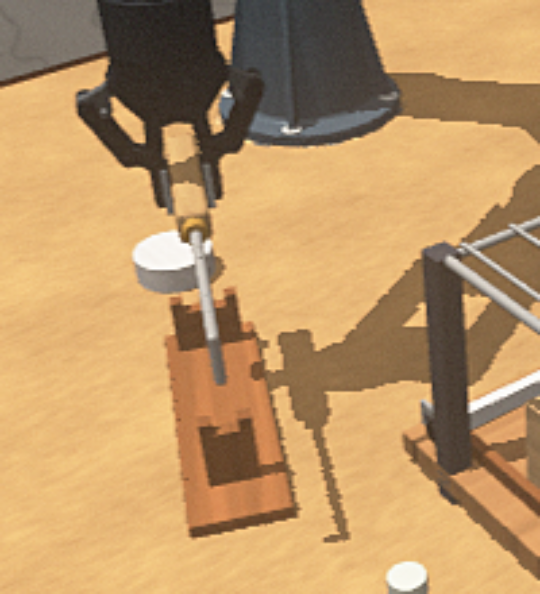

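```bash
cat >> h.py <<'E'
def cloudall(d):
    f=foc(d); T=camT(d); v,u=np.mgrid[0:400,0:640]
    return (np.stack([(u-d["cx"])/f,-(v-d["cy"])/f,-np.ones_like(u,float)],-1)*d["range_z"][...,None])@T[:3,:3].T+T[:3,3]
def rod(d,s,t0=.09,t1=.20):
    """hook rod points in tool axes (TCP origin) from top-view depth"""
    M=R.from_quat(s["tool_rot"]).as_matrix(); P=(cloudall(d).reshape(-1,3)-s["tcp_pos"])@M
    k=(P[:,2]>t0)&(P[:,2]<.24)&(abs(P[:,1])<.02)&(P[:,0]>-.05)&(P[:,0]<.0)
    Q=P[k]; print("n",k.sum(),"zmax",Q[:,2].max().round(4))
    q=Q[(Q[:,2]<t1)]
    px=np.polyfit(q[:,2],q[:,0],1); py=np.polyfit(q[:,2],q[:,1],1)
    print("x(top of rod) slope/at .2",px[0].round(4),np.polyval(px,.2).round(4),"| y slope/at .2",py[0].round(4),np.polyval(py,.2).round(4))
E
python3 - <<'E'
from h import *
from station import manip
s=manip.sense(); d=load("pics/top2.npz"); rod(d,s)
e=load("pics/scene2.npz")
o1,r1=ray(e,100+220/2.7-.3,100+380/2.7-.3); o2,r2=ray(d,340+336/3-.3,150+105/3-.3)
A=np.stack([r1,-r2],1); t=np.linalg.lstsq(A,o2-o1,rcond=None)[0]; p1=o1+r1*t[0];p2=o2+r2*t[1]; print("tip",p1,p2)
M=R.from_quat(s["tool_rot"]).as_matrix(); print(((p1+p2)/2-s["tcp_pos"])@M)
E
```

```text
n 224 zmax 0.2094
x(top of rod) slope/at .2 -0.0012 -0.0233 | y slope/at .2 -0.0055 -0.0008
tip [ 0.60338652 -0.44297982  0.15664088] [ 0.60332585 -0.44307298  0.15666512]
[ 0.01509287 -0.00305595  0.20796881]
```

```bash
python3 -m crank '[[0.0,0,0,-0.01,-0.12],[0.0,0,0,-0.01,-0.12],[0.0,0,0.01,-0.005,-0.12],[0.0,0,0.03,-0.002,0],[0.0,0,0.045,-0.002,0]]' 100; python3 -m crank '[[0.0,0,0.045,-0.002,0],[0.0,0,0.045,-0.002,0],[0.0,0,0.045,-0.002,0],[0.0,0,0.04,-0.002,0],[0.0,0,0.03,0,0]]'; python3 -m crank '[[0.0,0,0,0,0],[0.0,0,0,0,0]]'; python3 - <<'E'
from h import *
from station import manip,snapshot
s=manip.sense(); plan(s,.5266,-.0303,.152,-3.7)
d=snapshot("top"); np.savez("pics/top3.npz",**d); rod(d,s)
E
```

```text
t: 5.2
tcp_pos: [0.3947, -0.2637, 0.1718]
tool_rot: [0.024, 0.707, -0.023, 0.706]
force: [0.6, 1.2, -1.4]
finger_gap: 0.261
t: 5.7
tcp_pos: [0.3977, -0.0549, 0.172]
tool_rot: [0.023, 0.709, -0.021, 0.705]
force: [1.2, -0.5, -1.8]
finger_gap: 0.269
t: 5.9
tcp_pos: [0.3995, -0.0572, 0.1725]
tool_rot: [0.022, 0.708, -0.022, 0.706]
force: [0.7, -0.1, -1.7]
finger_gap: 0.264
t 5.9 tcp [ 0.3995 -0.0572  0.1725] tilt x [-2.4e-03  7.0e-04 -1.0e+00] z heading -3.53 shift tool (now axes) [0.0202 0.0347 0.1253] turn 0.0029 F [ 0.66 -0.09 -1.74] gap 0.264
n 217 zmax 0.2084
x(top of rod) slope/at .2 0.0078 -0.0197 | y slope/at .2 -0.0041 -0.0021
```

```bash
python3 -m crank '[[0.0,0.02,0.0355,0,0],[0.0,0,0,0.03,0],[0.0,0,0,0.04,0],[0.0,0,0,0.04,0],[0.0,0,0,0.015,0]]' 100;python3 -m crank '[[0.0,0,0,0,0],[0.0,0,0,0,0]]'; python3 - <<'E'
from h import *
from station import manip,snapshot
s=manip.sense(); plan(s,.5266,-.0303,.095,-3.7)
d=snapshot("top"); np.savez("pics/top4.npz",**d); rod(d,s)
cv2.imwrite("pics/top4.png",cv2.resize(d["image"][60:210,190:370],None,fx=4,fy=4,interpolation=cv2.INTER_CUBIC))
d=snapshot("scene"); np.savez("pics/scene4.npz",**d)
cv2.imwrite("pics/scene4.png",cv2.resize(d["image"][130:330,230:480],None,fx=3,fy=3,interpolation=cv2.INTER_CUBIC))
E
```

```text
t: 6.45
tcp_pos: [0.5324, -0.0332, 0.1533]
tool_rot: [0.023, 0.705, -0.024, 0.709]
force: [0.3, -0.0, -1.3]
finger_gap: 0.266
t: 6.65
tcp_pos: [0.5257, -0.0313, 0.1525]
tool_rot: [0.023, 0.708, -0.023, 0.706]
force: [-0.6, -0.8, -1.8]
finger_gap: 0.265
t 6.65 tcp [ 0.5257 -0.0313  0.1525] tilt x [-3.4e-03  7.0e-04 -1.0e+00] z heading -3.75 shift tool (now axes) [0.0575 0.001  0.001 ] turn -0.0009 F [-0.55 -0.78 -1.81] gap 0.265
n 164 zmax 0.2084
x(top of rod) slope/at .2 0.0042 -0.0201 | y slope/at .2 -0.0055 -0.0022
```

View pics/top4.png

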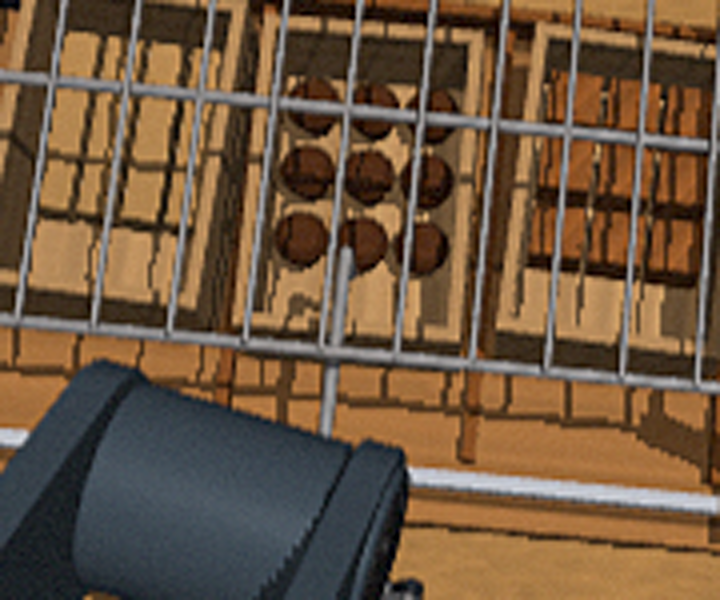

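View pics/scene4.png

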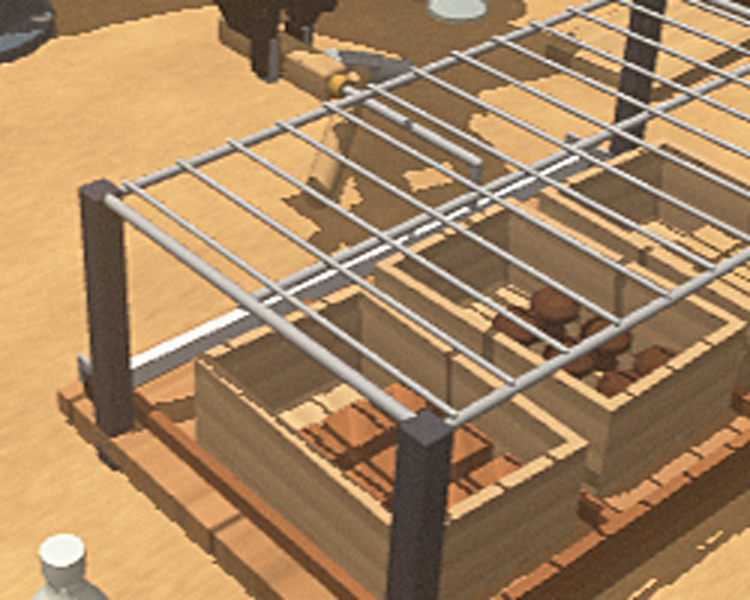

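```bash
python3 -m crank '[[0.0,0.015,0,0,0],[0.0,0.015,0,0,0],[0.0,0.015,0,0,0],[0.0,0.01,0,0,0],[0.0,0,0,0,0]]' 100;python3 -m crank '[[0.0,0,0,0,0],[0.0,0,0,0,0]]'; python3 - <<'E'
from h import *
from station import manip,snapshot
s=manip.sense(); plan(s,.5266,-.0303,.097,-3.7)
d=snapshot("top"); np.savez("pics/top5.npz",**d); rod(d,s)
cv2.imwrite("pics/top5.png",cv2.resize(d["image"][60:210,190:370],None,fx=4,fy=4,interpolation=cv2.INTER_CUBIC))
d=snapshot("scene"); np.savez("pics/scene5.npz",**d)
cv2.imwrite("pics/scene5.png",cv2.resize(d["image"][130:330,230:480],None,fx=3,fy=3,interpolation=cv2.INTER_CUBIC))
E
```

```text
t: 7.25
tcp_pos: [0.5252, -0.0302, 0.0973]
tool_rot: [0.023, 0.708, -0.022, 0.705]
force: [0.2, -0.4, -1.6]
finger_gap: 0.268
t: 7.45
tcp_pos: [0.5275, -0.0306, 0.0991]
tool_rot: [0.022, 0.706, -0.023, 0.707]
force: [0.6, -0.7, -0.8]
finger_gap: 0.264
t 7.45 tcp [ 0.5275 -0.0306  0.0991] tilt x [ 1.3e-03 -4.0e-04 -1.0e+00] z heading -3.66 shift tool (now axes) [ 0.0021  0.0002 -0.0009] turn 0.0007 F [ 0.58 -0.67 -0.75] gap 0.264
n 199 zmax 0.2069
x(top of rod) slope/at .2 0.1148 -0.0108 | y slope/at .2 -0.0075 -0.0023
```

View pics/scene5.png

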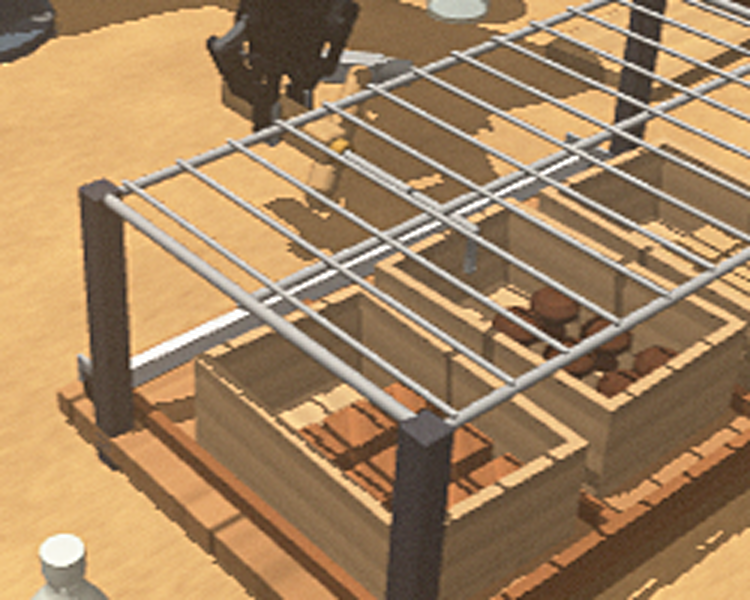

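View pics/top5.png

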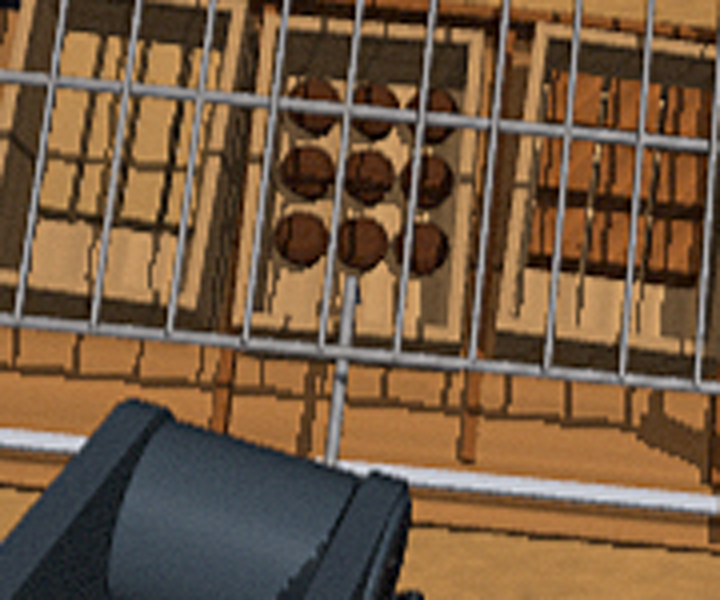

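```bash
for i in 1 2; do :; done; python3 -m crank '[[0.0,0,0,-0.004,0],[0.0,0,0,-0.004,0],[0.0,0,0,-0.003,0],[0.0,0,0,-0.003,0],[0.0,0,0,-0.002,0]]' 100;python3 -m crank '[[0.0,0,0,-0.003,0],[0.0,0,0,-0.003,0],[0.0,0,0,-0.003,0],[0.0,0,0,-0.003,0],[0.0,0,0,-0.003,0]]'; python3 - <<'E'
from h import *
from station import manip,snapshot
s=manip.sense(); plan(s,.5266,-.0303,.097,-3.7)
E
```

```text
t: 8.05
tcp_pos: [0.5123, -0.0297, 0.0987]
tool_rot: [0.022, 0.706, -0.023, 0.708]
force: [4.3, 0.6, -4.5]
finger_gap: 0.261
t: 8.55
tcp_pos: [0.4966, -0.0286, 0.0986]
tool_rot: [0.022, 0.706, -0.023, 0.707]
force: [4.6, 0.1, -2.9]
finger_gap: 0.266
t 8.55 tcp [ 0.4966 -0.0286  0.0986] tilt x [ 1.4e-03 -4.0e-04 -1.0e+00] z heading -3.66 shift tool (now axes) [0.0017 0.0002 0.0301] turn 0.0007 F [ 4.63  0.11 -2.92] gap 0.266
```

```bash
python3 -m crank '[[0.0,0,0,-0.004,0],[0.0,0,0,-0.004,0],[0.0,0,0,-0.004,0],[0.0,0,0,-0.004,0],[0.0,0,0,-0.004,0]]' 100;python3 -m crank '[[0.0,0,0,-0.004,0],[0.0,0,0,-0.003,0],[0.0,0,0,-0.002,0],[0.0,0,0,-0.002,0],[0.0,0,0,-0.002,0]]'; python3 - <<'E'
from h import *
from station import manip,snapshot
s=manip.sense(); plan(s,.4266,-.0303,.097,-3.7)
d=snapshot("scene"); cv2.imwrite("pics/scene6.png",cv2.resize(d["image"][130:330,230:480],None,fx=3,fy=3,interpolation=cv2.INTER_CUBIC))
d=snapshot("top"); np.savez("pics/top6.npz",**d)
P=cloudall(d);o=np.array([.6083,-.038]); a=np.radians(-3.5); X=np.array([np.cos(a),np.sin(a)]); Y=np.array([-X[1],X[0]])
rx=(P[...,:2]-o)@X; ry=(P[...,:2]-o)@Y; z=P[...,2]
k=(z>.094)&(z<.108)&(abs(ry)<.075)&(rx<.3)&(rx>.2); print(len(rx[k]))
for b in np.arange(-.07,.08,.02):
    q=k&(ry>b)&(ry<b+.02); print(round(b,2),np.sort(rx[q])[-5:].round(4))
q=(z>.094)&(z<.108)&(abs(ry)<.075)&(rx<.13)&(rx>.03)
for b in np.arange(-.07,.08,.02):
    r=q&(ry>b)&(ry<b+.02); print("f",round(b,2),np.sort(rx[r])[:4].round(4))
E
```

```text
t: 9.05
tcp_pos: [0.4761, -0.0272, 0.0985]
tool_rot: [0.022, 0.707, -0.023, 0.707]
force: [5.0, -0.2, -2.6]
finger_gap: 0.264
t: 9.55
tcp_pos: [0.4633, -0.0264, 0.0985]
tool_rot: [0.023, 0.707, -0.023, 0.707]
force: [4.4, -1.0, -2.3]
finger_gap: 0.264
t 9.55 tcp [ 0.4633 -0.0264  0.0985] tilt x [ 3.e-04 -1.e-04 -1.e+00] z heading -3.66 shift tool (now axes) [ 0.0015 -0.0062 -0.0364] turn 0.0008 F [ 4.42 -0.97 -2.34] gap 0.264
188
-0.07 [0.2462 0.2471 0.2474 0.2475 0.2477]
-0.05 [0.2452 0.2454 0.2463 0.2471 0.2483]
-0.03 [0.2463 0.2464 0.2469 0.2475 0.2478]
-0.01 [0.2461 0.2461 0.2472 0.2475 0.2489]
0.01 [0.2461 0.2467 0.2469 0.2475 0.2492]
0.03 [0.2448 0.2453 0.2455 0.2457 0.2465]
0.05 [0.245  0.2452 0.2466 0.2471 0.2481]
0.07 [0.2033 0.2254 0.2255]
f -0.07 [0.0472 0.0473 0.0473 0.0474]
f -0.05 [0.047  0.0475 0.0476 0.0477]
f -0.03 [0.0471 0.0472 0.0474 0.0474]
f -0.01 [0.0468 0.0469 0.0469 0.0471]
f 0.01 [0.0465 0.0466 0.0467 0.0469]
f 0.03 [0.0458 0.0466 0.0467 0.0469]
f 0.05 [0.0464 0.0464 0.0469 0.047 ]
f 0.07 []
```

View pics/scene6.png

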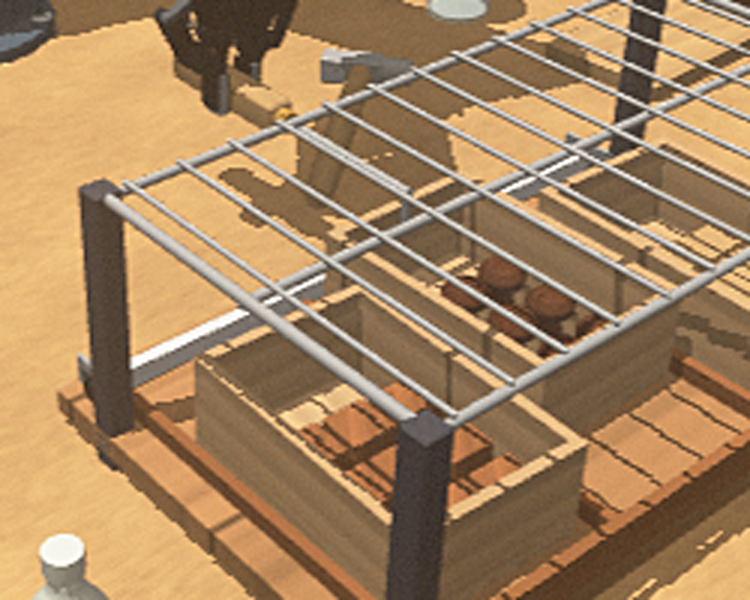

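```bash
python3 -m crank '[[0.0,0,0,-0.002,0],[0.0,0,0,-0.002,0],[0.0,0,0,-0.002,0],[0.0,0,0,-0.002,0],[0.0,0,0,-0.001,0]]' 100;python3 -m crank '[[0.0,0,0,-0.001,0],[0.0,0,0,-0.001,0]]' | grep -E "tcp|force"; python3 -m crank '[[0.0,0,0,-0.001,0]]' | grep -E "tcp|force"
```

```text
t: 10.15
tcp_pos: [0.4541, -0.0257, 0.0985]
tool_rot: [0.023, 0.707, -0.023, 0.707]
force: [4.4, 0.3, -1.7]
finger_gap: 0.269
tcp_pos: [0.4523, -0.0257, 0.0985]
force: [4.6, 0.0, -3.3]
tcp_pos: [0.4513, -0.0256, 0.0985]
force: [5.4, 0.4, -2.8]
```

```bash
python3 -m crank '[[0.0,0,0,-0.001,0]]' | grep -E "tcp|force"
```

```text
tcp_pos: [0.4503, -0.0255, 0.0985]
force: [4.8, -0.0, -2.8]
```

```bash
python3 -m crank '[[0.0,0,0,-0.0007,0]]' | grep -E "tcp|force"
```

```text
tcp_pos: [0.4495, -0.0255, 0.0985]
force: [5.9, 0.1, -1.9]
```

```bash
python3 -m crank '[[0.0,0,0,-0.0007,0]]' | grep -E "tcp|force"
```

```text
tcp_pos: [0.4489, -0.0254, 0.0985]
force: [5.5, -0.2, -2.2]
```

```bash
python3 -m crank '[[0.0,0,0,-0.0006,0]]' | grep -E "tcp|force"
```

```text
tcp_pos: [0.4483, -0.0254, 0.0985]
force: [4.9, -0.7, -2.2]
```

```bash
python3 -m crank '[[0.0,0,0,-0.0005,0]]' | grep -E "tcp|force"
```

```text
tcp_pos: [0.4478, -0.0254, 0.0985]
force: [6.2, 0.3, -2.8]
```

```bash
python3 -m crank '[[0.0,0,0,-0.0005,0]]' | grep -E "tcp|force"
```

```text
tcp_pos: [0.4473, -0.0253, 0.0985]
force: [4.9, -0.4, -2.7]
```

```bash
python3 -m crank '[[0.0,0,0,0,0]]' | grep -E "tcp|force"
```

```text
tcp_pos: [0.4472, -0.0253, 0.0985]
force: [4.2, -1.0, -3.1]
```

```bash
python3 -m crank '[[0.0,0,0,-0.0005,0]]' | grep -E "tcp|force"
```

```text
tcp_pos: [0.4472, -0.0254, 0.0985]
force: [6.9, -0.5, -2.3]
```

```bash
python3 -m crank '[[0.0,0,0,-0.0005,0]]' | grep -E "tcp|force"
```

```text
tcp_pos: [0.4471, -0.0255, 0.0985]
force: [7.0, 0.6, -3.0]
```

```bash
python3 - <<'E'
from h import *
from station import manip,snapshot
s=manip.sense(); plan(s,.4266,-.0303,.097,-3.7)
d=snapshot("top"); np.savez("pics/top7.npz",**d)
cv2.imwrite("pics/top7.png",cv2.resize(d["image"][80:220,220:340],None,fx=5,fy=4.2,interpolation=cv2.INTER_CUBIC))
P=cloudall(d);o=np.array([.6083,-.038]); a=np.radians(-3.5); X=np.array([np.cos(a),np.sin(a)]); Y=np.array([-X[1],X[0]])
rx=(P[...,:2]-o)@X; ry=(P[...,:2]-o)@Y; z=P[...,2]
k=(z>.094)&(z<.108)&(abs(ry)<.075)&(rx<.3)&(rx>.2)
for b in np.arange(-.07,.07,.02):
    q=k&(ry>b)&(ry<b+.02); print(round(b,2),np.sort(rx[q])[-4:].round(4))
q=(z>.094)&(z<.108)&(abs(ry)<.075)&(rx<.13)&(rx>.02)
for b in np.arange(-.07,.07,.02):
    r=q&(ry>b)&(ry<b+.02); print("f",round(b,2),np.sort(rx[r])[:4].round(4))
E
```

```text
t 11.35 tcp [ 0.4471 -0.0255  0.0985] tilt x [ 1.8e-03 -5.0e-04 -1.0e+00] z heading -3.64 shift tool (now axes) [ 0.0015 -0.0061 -0.0202] turn 0.001 F [ 6.98  0.57 -3.  ] gap 0.267
-0.07 [0.2308 0.2314 0.232  0.2323]
-0.05 [0.2304 0.2306 0.2307 0.2318]
-0.03 [0.2307 0.2311 0.2315 0.232 ]
-0.01 [0.231  0.231  0.2311 0.2315]
0.01 [0.2301 0.2302 0.2308 0.2319]
0.03 [0.2301 0.2304 0.2313 0.2323]
0.05 [0.2299 0.2306 0.2311 0.2324]
0.07 [0.2003 0.2196]
f -0.07 [0.0316 0.0318 0.032  0.0321]
f -0.05 [0.0318 0.0321 0.0322 0.0323]
f -0.03 [0.0314 0.0315 0.0318 0.0318]
f -0.01 [0.0314 0.0316 0.0317 0.0318]
f 0.01 [0.0308 0.0313 0.0314 0.0315]
f 0.03 [0.0311 0.0313 0.0315 0.0317]
f 0.05 [0.0308 0.0308 0.0311 0.0312]
f 0.07 []
```

View pics/top7.png

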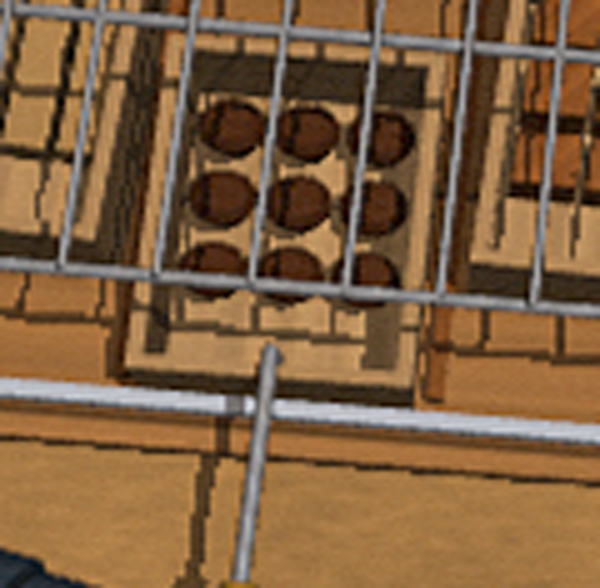

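```bash
python3 -m crank '[[0.0,0,0,-0.0003,0],[0.0,0,0,0,0]]' | grep -E "tcp|force"
```

```text
tcp_pos: [0.447, -0.0255, 0.0985]
force: [6.3, -0.2, -3.5]
```

```bash
python3 -m crank '[[0.0,0,0,-0.0003,0],[0.0,0,0,0,0]]' | grep -E "tcp|force"
```

```text
tcp_pos: [0.4467, -0.0254, 0.0985]
force: [7.2, -0.8, -3.1]
```

```bash
python3 - <<'E'
from h import *
from station import manip,snapshot
o=np.array([.6083,-.038]); a=np.radians(-3.5); X=np.array([np.cos(a),np.sin(a)]); Y=np.array([-X[1],X[0]])
for i in range(3):
    d=snapshot("top"); P=cloudall(d)
    rx=(P[...,:2]-o)@X; ry=(P[...,:2]-o)@Y; z=P[...,2]
    def fit(m,hi):
        b=[];v=[]
        for y in np.arange(-.065,.06,.005):
            q=m&(ry>y)&(ry<y+.005)
            if q.sum()>3: b.append(y); v.append((rx[q].max() if hi else rx[q].min()))
        p=np.polyfit(b,v,1); p=np.polyfit(np.array(b)[abs(np.polyval(p,b)-v)<.0015],np.array(v)[abs(np.polyval(p,b)-v)<.0015],1); return p.round(4)
    print("tray front",fit((z>.094)&(z<.108)&(rx<.1)&(rx>.02),0),"back",fit((z>.094)&(z<.108)&(rx<.3)&(rx>.22),1))
    k=(z>.040)&(z<.052)&(rx>.01)&(rx<.04)&(abs(ry)<.24)
    b=[];v=[]
    for y in np.arange(-.23,.23,.01):
        q=k&(ry>y)&(ry<y+.01)
        if q.sum()>5: b.append(y+.005); v.append(rx[q].mean())
    print("bar",np.polyfit(b,v,1).round(4),len(b))
    e=(abs(z-.03)<.006)&(rx>-.03)&(rx<.02)&(abs(ry)<.22); b=[];v=[]
    for y in np.arange(-.23,.23,.01):
        q=e&(ry>y)&(ry<y+.01)
        if q.sum()>5: b.append(y+.005); v.append(rx[q].min())
    print("edge",np.polyfit(b,v,1).round(4))
s=manip.sense(); plan(s,.4266,-.0303,.097,-3.7)
E
```

```text
tray front [0.0029 0.0311] back [0.0027 0.2307]
bar [0.0061 0.0257] 46
edge [0.0055 0.    ]
tray front [0.0011 0.0312] back [-0.0062  0.2303]
bar [0.0059 0.0257] 46
edge [0.0058 0.0001]
tray front [0.0007 0.0312] back [0.0042 0.2304]
bar [0.0055 0.0257] 46
edge [0.0062 0.0001]
t 11.95 tcp [ 0.4467 -0.0255  0.0985] tilt x [ 1.9e-03 -5.0e-04 -1.0e+00] z heading -3.64 shift tool (now axes) [ 0.0015 -0.0061 -0.0198] turn 0.001 F [ 6.07 -1.34 -3.02] gap 0.264
```

```bash
python3 -m crank '[[0.0,0,0,-0.0004,0],[0.0,0,0,0,0]]' | grep -E "tcp|force"
```

```text
tcp_pos: [0.4464, -0.0255, 0.0985]
force: [6.6, 0.4, -4.2]
```

```bash
python3 -m crank '[[0.0,0,0,-0.0004,0],[0.0,0,0,0,0]]' | grep -E "tcp|force"
```

```text
tcp_pos: [0.4464, -0.0256, 0.0986]
force: [8.4, 0.7, -3.6]
```

```bash
python3 -m crank '[[0.0,0,0,0,0],[0.0,0,0,0,0],[0.0,0,0,0.001,0],[0.0,0,0,0.002,0],[0.0,0,0,0.003,0]]'; python3 -m crank '[[0.0,0,0,0.003,0],[0.0,0,0,0.003,0],[0.0,0,0,0.002,0],[0.0,0,0,0,0],[0.0,0,0,0,0]]'
```

```text
t: 12.85
tcp_pos: [0.4481, -0.0247, 0.098]
tool_rot: [0.023, 0.709, -0.022, 0.705]
force: [0.6, 0.3, -1.3]
finger_gap: 0.264
t: 13.35
tcp_pos: [0.4586, -0.026, 0.0984]
tool_rot: [0.023, 0.707, -0.022, 0.707]
force: [0.4, 0.1, -2.2]
finger_gap: 0.262
```

```bash
python3 -m crank '[[0.0,-0.01,0,0,0],[0.0,-0.015,0,0,0],[0.0,-0.015,0,0,0],[0.0,-0.015,0,0,0],[0.0,0,0,0,0]]';  python3 - <<'E'
from h import *
from station import manip,snapshot
s=manip.sense(); plan(s,.39,-.0303,.153,-3.7)
d=snapshot("scene"); cv2.imwrite("pics/scene8.png",cv2.resize(d["image"][130:330,230:480],None,fx=3,fy=3,interpolation=cv2.INTER_CUBIC))
E
```

```text
t: 13.85
tcp_pos: [0.4601, -0.0264, 0.1556]
tool_rot: [0.022, 0.705, -0.023, 0.708]
force: [1.1, 0.1, -1.8]
finger_gap: 0.267
t 13.85 tcp [ 0.4601 -0.0264  0.1556] tilt x [ 0.0046 -0.0014 -1.    ] z heading -3.65 shift tool (now axes) [ 0.0023 -0.0084 -0.0697] turn 0.0009 F [ 1.12  0.1  -1.76] gap 0.267
```

View pics/scene8.png

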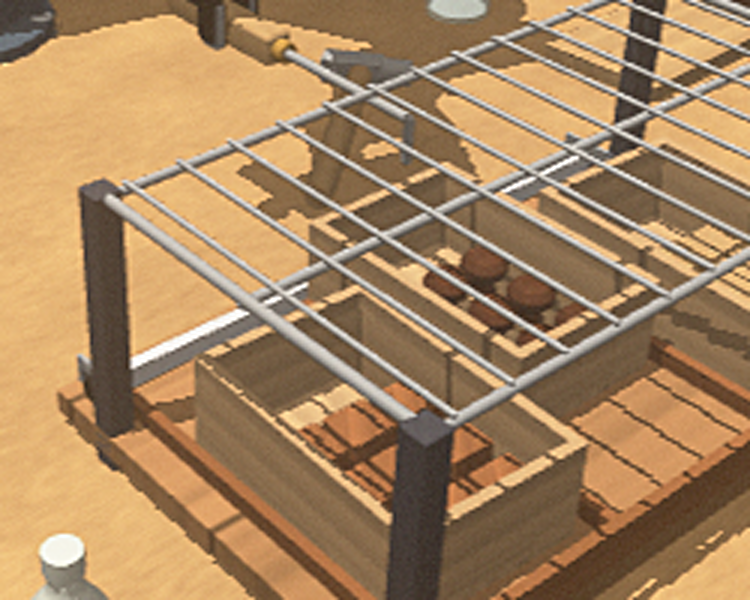

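```bash
python3 -m crank '[[0.0,0,0,-0.015,0],[0.0,0,0,-0.02,0],[0.0,0,0,-0.02,0],[0.0,-0.01,0,-0.01,0],[0.0,-0.01,0,0,0]]'; python3 -m crank '[[0.0,0,-0.03,0.002,0],[0.0,0,-0.04,0.002,0],[0.0,0,-0.045,0.002,0],[0.0,0,-0.045,0.002,0],[0.0,0,-0.045,0.002,0]]'; python3 -m crank '[[0.0,0,-0.045,0.002,0],[0.0,0,-0.04,0.002,0.05],[0.0,0,-0.02,0.005,0.11],[0.0,0,0,0,0.12],[0.0,0,0,0,0.08]]';python3 -m crank '[[0.0,0,0,0,0],[0.0,0,0,0,0]]';  python3 - <<'E'
from h import *
from station import manip,snapshot
s=manip.sense(); plan(s,.4167,-.3566,.12,-24.3)
d=snapshot("top"); np.savez("pics/top9.npz",**d); rod(d,s)
E
```

```text
t: 14.4
tcp_pos: [0.3906, -0.021, 0.1727]
tool_rot: [0.023, 0.709, -0.022, 0.705]
force: [0.0, 0.1, -1.4]
finger_gap: 0.263
t: 14.9
tcp_pos: [0.3901, -0.2285, 0.1728]
tool_rot: [0.023, 0.707, -0.022, 0.706]
force: [1.3, 0.0, -1.8]
finger_gap: 0.263
t: 15.4
tcp_pos: [0.3915, -0.3332, 0.1724]
tool_rot: [0.151, 0.691, -0.15, 0.69]
force: [-1.6, 1.1, -1.5]
finger_gap: 0.26
t: 15.6
tcp_pos: [0.3918, -0.3322, 0.1728]
tool_rot: [0.148, 0.692, -0.148, 0.691]
force: [0.0, -0.6, -0.7]
finger_gap: 0.267
t 15.6 tcp [ 0.3918 -0.3322  0.1728] tilt x [-0.001   0.0012 -1.    ] z heading -24.18 shift tool (now axes) [ 0.0528 -0.0121  0.0328] turn 0.0021 F [ 0.01 -0.59 -0.68] gap 0.267
n 221 zmax 0.2088
x(top of rod) slope/at .2 0.004 -0.0202 | y slope/at .2 -0.0036 -0.0002
```

```bash
python3 -m crank '[[0.0,0,-0.0125,0.033,0.002],[0.0,0.03,0,0,0],[0.0,0.022,0,0,0],[0.0,0,0,0,0],[0.0,0,0,0,0]]';  python3 - <<'E'
from h import *
from station import manip,snapshot
s=manip.sense(); plan(s,.4167,-.3566,.0462,-24.3)
d=snapshot("top"); np.savez("pics/top9.npz",**d); rod(d,s)
d=snapshot("wrist"); cv2.imwrite("pics/w10.png",d["image"])
d=snapshot("scene"); cv2.imwrite("pics/scene10.png",cv2.resize(d["image"][120:320,100:300],None,fx=3,fy=3))
E
```

```text
t: 16.15
tcp_pos: [0.4171, -0.3572, 0.1213]
tool_rot: [0.149, 0.691, -0.149, 0.691]
force: [-0.2, -0.7, -1.6]
finger_gap: 0.263
t 16.15 tcp [ 0.4171 -0.3572  0.1213] tilt x [-6.e-04  8.e-04 -1.e+00] z heading -24.34 shift tool (now axes) [ 0.0751  0.0004 -0.0005] turn -0.0007 F [-0.23 -0.72 -1.55] gap 0.263
n 192 zmax 0.2079
x(top of rod) slope/at .2 0.0035 -0.0202 | y slope/at .2 -0.0046 -0.0003
```

View pics/w10.png

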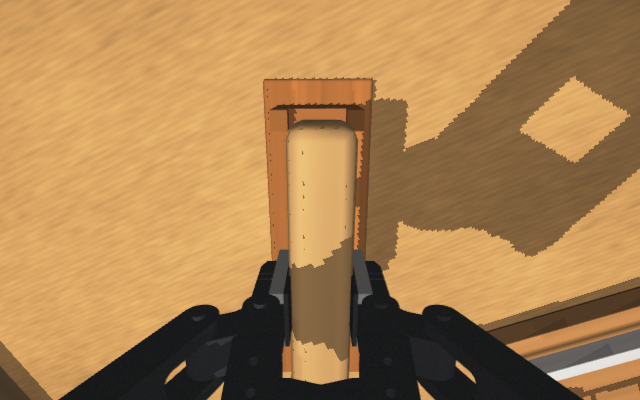

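View pics/scene10.png

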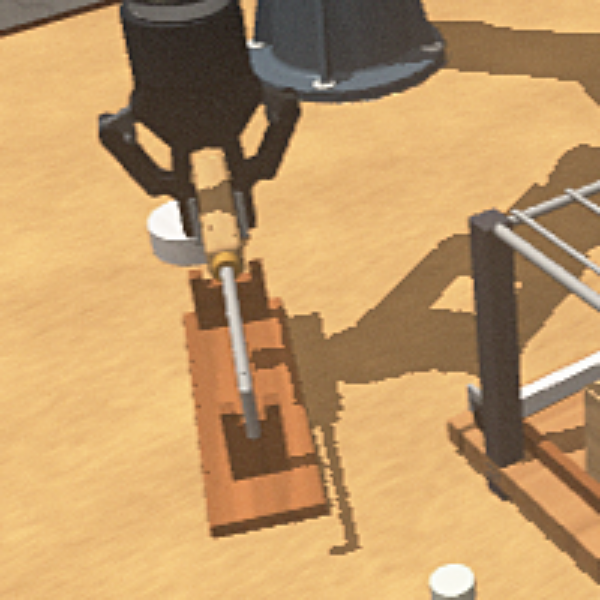

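```bash
python3 -m crank '[[0.0,0.02,0,0,0],[0.0,0.02,0,0,0],[0.0,0.015,0,0,0],[0.0,0.008,0,0,0],[0.0,0.004,0,0,0]]'; python3 -m crank '[[0.0,0.003,0,0,0],[0.0,0.002,0,0,0],[0.0,0.001,0,0,0],[0.0,0,0,0,0]]';  python3 - <<'E'
from h import *
from station import manip,snapshot
s=manip.sense(); plan(s,.4167,-.3566,.0452,-24.3)
E
```

```text
t: 16.8
tcp_pos: [0.4173, -0.3579, 0.0546]
tool_rot: [0.149, 0.691, -0.15, 0.691]
force: [-0.3, -0.3, -1.2]
finger_gap: 0.266
t: 17.2
tcp_pos: [0.4173, -0.3578, 0.0488]
tool_rot: [0.149, 0.691, -0.15, 0.691]
force: [-0.4, -0.4, -1.3]
finger_gap: 0.263
t 17.2 tcp [ 0.4173 -0.3578  0.0488] tilt x [ 4.e-04 -5.e-04 -1.e+00] z heading -24.39 shift tool (now axes) [ 0.0036  0.0009 -0.001 ] turn -0.0016 F [-0.43 -0.36 -1.26] gap 0.263
```

```bash
python3 -m crank '[[0.0,0.0015,0.001,-0.0005,0],[0.0,0.001,0,0,0],[0.0,0,0,0,0]]';  python3 -m crank '[[0.0,0.0005,0,0,0],[0.0,0,0,0,0]]'; python3 - <<'E'
from h import *
from station import manip,snapshot
s=manip.sense(); plan(s,.4167,-.3566,.0452,-24.3)
d=snapshot("scene"); cv2.imwrite("pics/scene11.png",cv2.resize(d["image"][140:320,120:260],None,fx=4,fy=3.3))
E
```

```text
t: 17.5
tcp_pos: [0.4171, -0.3564, 0.0459]
tool_rot: [0.149, 0.691, -0.149, 0.691]
force: [-0.5, -0.0, -1.0]
finger_gap: 0.263
t: 17.7
tcp_pos: [0.4171, -0.3565, 0.0455]
tool_rot: [0.149, 0.691, -0.149, 0.691]
force: [-0.3, 0.8, -0.9]
finger_gap: 0.263
t 17.7 tcp [ 0.4171 -0.3565  0.0455] tilt x [ 0.e+00 -1.e-04 -1.e+00] z heading -24.39 shift tool (now axes) [ 0.0003 -0.0002 -0.0003] turn -0.0016 F [-0.34  0.78 -0.92] gap 0.263
```

View pics/scene11.png

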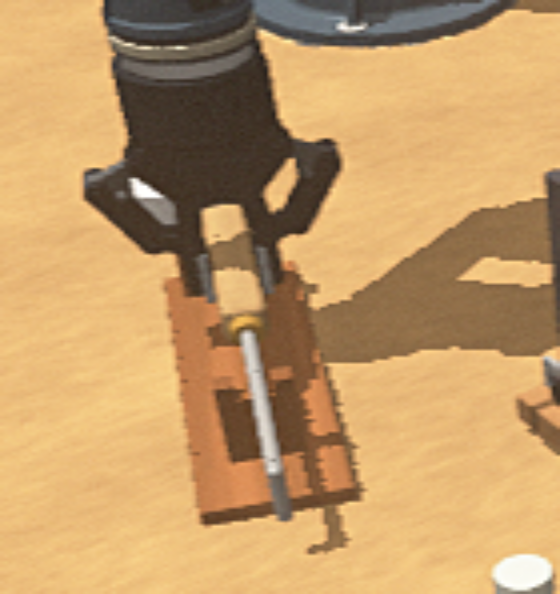

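```bash
python3 -m crank '[[0.0,0.0008,0,0,0],[0.0,0,0,0,0]]'
```

```text
t: 17.95
tcp_pos: [0.4171, -0.3565, 0.0453]
tool_rot: [0.149, 0.691, -0.149, 0.691]
force: [-1.0, 1.8, 4.5]
finger_gap: 0.259
```

```bash
python3 -m crank '[[0.0,0.0008,0,0,0],[0.0,0,0,0,0]]'
```

```text
t: 18.15
tcp_pos: [0.4171, -0.3565, 0.0452]
tool_rot: [0.149, 0.691, -0.15, 0.691]
force: [-1.4, 2.0, 11.3]
finger_gap: 0.265
```

```bash
python3 -m crank '[[0.0,-0.0012,0,0,0],[0.03,0,0,0,0],[0.04,0,0,0,0],[0.05,0,0,0,0],[0.06,0,0,0,0]]' 20; python3 -m crank '[[0.06,0,0,0,0],[0.06,0,0,0,0]]';  python3 - <<'E'
from h import *
from station import manip,snapshot
s=manip.sense(); plan(s,.4167,-.3566,.0452,-24.3)
d=snapshot("wrist"); cv2.imwrite("pics/w12.png",d["image"])
E
```

```text
t: 18.65
tcp_pos: [0.4171, -0.3566, 0.0448]
tool_rot: [0.149, 0.691, -0.149, 0.691]
force: [0.7, -0.9, 0.8]
finger_gap: 0.698
t: 18.85
tcp_pos: [0.4171, -0.3565, 0.0449]
tool_rot: [0.149, 0.691, -0.149, 0.691]
force: [0.0, -0.9, 0.9]
finger_gap: 0.699
t 18.85 tcp [ 0.4171 -0.3565  0.0449] tilt x [-1.e-04  1.e-04 -1.e+00] z heading -24.4 shift tool (now axes) [-0.0003 -0.0002 -0.0003] turn -0.0017 F [ 0.03 -0.91  0.85] gap 0.699
```

View pics/w12.png

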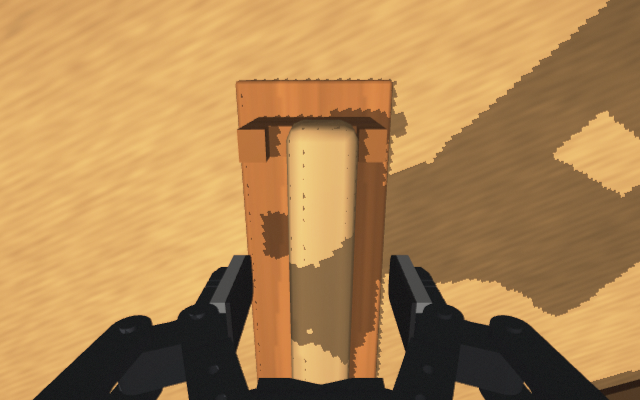

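Released cleanly and the handle sits between the saddle cheeks (columns 288–356). Lifting off and moving aside so the top camera can see everything.

```bash
python3 -m crank '[[0.06,-0.015,0,0,0],[0.06,-0.03,0,0,0],[0.06,-0.045,0,0,0],[0.06,-0.045,0,0,0],[0.06,-0.03,0,0,0]]'; python3 -m crank '[[0.06,0,0.04,0,0],[0.06,0,0.045,0,0],[0.06,0,0.045,0,0],[0.06,0,0.045,0,0],[0.06,0,0.04,0,0]]'; python3 -m crank '[[0.06,0,0,0,0],[0.06,0,0,0,0],[0.06,0,0,0,0]]';  python3 - <<'E'
from h import *
from station import manip,snapshot
s=manip.sense(); plan(s,.4167,-.3566,.0452,-24.3)
d=snapshot("top"); np.savez("pics/top13.npz",**d); cv2.imwrite("pics/top13.png",d["image"])
d0=load("pics/top0.npz")
for n,e in (("before",d0),("after",d)):
    P=cloudall(e).reshape(-1,3); a=np.radians(-24.5); X=np.array([np.cos(a),np.sin(a)]);Y=np.array([-X[1],X[0]])
    t=(P[:,:2]-[.415,-.356])@X; m=(P[:,:2]-[.415,-.356])@Y
    k=(t>.14)&(t<.24)&(abs(m)<.03)&(P[:,2]>.05)&(P[:,2]<.09)
    h=(t>-.045)&(t<.04)&(abs(m)<.03)&(P[:,2]>.066)&(P[:,2]<.09)
    print(n,"rod tmax",t[k].max().round(4),"y",m[k].mean().round(4),"z",np.median(P[k,2]).round(4),"handle y",m[h].mean().round(4),"z",np.median(P[h,2]).round(4),"axis",np.polyfit(t[h|k],m[h|k],1).round(4))
o=np.array([.6083,-.038]); a=np.radians(-3.5); X=np.array([np.cos(a),np.sin(a)]); Y=np.array([-X[1],X[0]])
P=cloudall(d); rx=(P[...,:2]-o)@X; ry=(P[...,:2]-o)@Y; z=P[...,2]
q=(z>.094)&(z<.108)&(rx<.1)&(rx>.02); b=[];v=[]
for y in np.arange(-.065,.06,.005):
    r=q&(ry>y)&(ry<y+.005)
    if r.sum()>3: b.append(y);v.append(rx[r].min())
print("front",np.polyfit(b,v,1).round(4),np.round(v,4))
k=(z>.040)&(z<.052)&(rx>.01)&(rx<.04)&(abs(ry)<.24); b=[];v=[]
for y in np.arange(-.23,.23,.01):
    r=k&(ry>y)&(ry<y+.01)
    if r.sum()>5: b.append(y+.005);v.append(rx[r].mean())
print("bar mid",np.polyfit(b,v,1).round(4))
E
```

```text
t: 19.4
tcp_pos: [0.4177, -0.3572, 0.2132]
tool_rot: [0.149, 0.69, -0.15, 0.692]
force: [-0.2, -0.5, -0.6]
finger_gap: 0.704
t: 19.9
tcp_pos: [0.5062, -0.1587, 0.2101]
tool_rot: [0.149, 0.691, -0.149, 0.691]
force: [1.6, -0.6, -0.0]
finger_gap: 0.705
t: 20.2
tcp_pos: [0.5056, -0.1615, 0.21]
tool_rot: [0.149, 0.691, -0.15, 0.691]
force: [-0.9, -0.4, 0.7]
finger_gap: 0.706
t 20.2 tcp [ 0.5056 -0.1615  0.21  ] tilt x [-2.e-04 -4.e-04 -1.e+00] z heading -24.43 shift tool (now axes) [ 0.1649 -0.2143 -0.0003] turn -0.0023 F [-0.86 -0.41  0.75] gap 0.706
before rod tmax 0.2094 y 0.0003 z 0.0661 handle y 0.0002 z 0.0755 axis [0.0012 0.0002]
after rod tmax 0.2109 y 0.0004 z 0.0667 handle y 0.0019 z 0.0755 axis [-0.0072  0.0019]
front [-0.0109  0.0311] [0.0395 0.0305 0.0305 0.0301 0.0311 0.031  0.0305 0.0308 0.0306 0.0306
 0.0306 0.0314 0.0303 0.0312 0.0302 0.0314 0.0306 0.0307 0.0307 0.0309
 0.0312 0.0307 0.0315 0.031  0.0317]
bar mid [0.0022 0.0262]
```

View pics/top13.png

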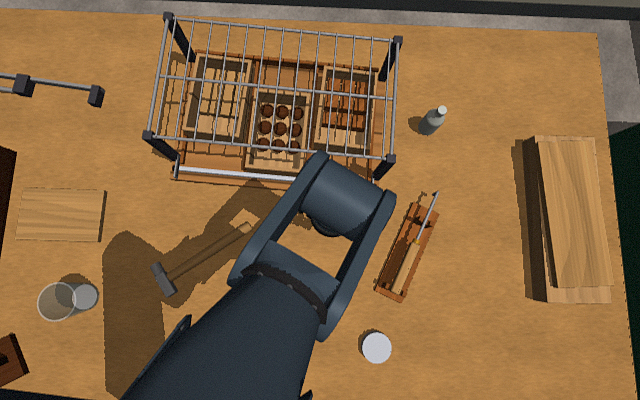

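```bash
python3 - <<'E'
from station import manip
print(manip.sense()["force"].round(2)); print(manip.sign_off())
E
```

```text
[-0.02 -0.22  0.11]
the job is handed in; nothing more can be done
None
```

I drew the knob tray forward with the hook until it met the stop bar, then unhooked and laid the hook back in its cradle. I handed the job in at about 20 s of the 66 s allowed.

- **Pull:** The measured force was about 4–6 N while the tray dragged. It peaked near 8.4 N once the tray was pressed against the bar, under both the 15 N limit and the 11 N at which the tail lifts.
- **Tray:** Contact showed as the arm stopping while the force rose. In the last top picture the tray's front edge lies within about 0.5 mm of the bar's rear face. One front-edge line fit showed a skew of about −0.011, pulled off by a single bad edge point. The remaining edge points run roughly parallel to the bar, within the measurement noise.
- **Tilt:** I did not measure it separately. The tray looked flat in the pictures and the force stayed below the lifting threshold.
- **Hook:** It lies within about 2 mm and 0.01 rad of where it was at the start, prong forward. Its height is unchanged to within 1 mm.
- **Surroundings:** By eye, the neighbour trays and the other things on the bench look unmoved. The arm was clear of everything at hand-in.

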